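# Load the shaft bracket on the tilted drilling plate

## Robot

A 6-joint arm with a two-finger parallel gripper is mounted at the origin on the work surface. World frame = base frame: x ahead of the robot, y to its left, z up, the work surface at z = 0. Lengths are in m, angles in degrees, forces in N, time in s.
With the tool pointing down it reaches from about 0.25 to 0.725 m from the base axis. Payload 9.7 kg.
Tool frame: the origin (TCP) lies at the very end of the fingers, on their centre line; the grasp point (between the pads) lies 19 mm behind it; z points along the fingers, y is the line along which they close (so a half turn about z gives the same grasp; the last joint's range is limited). The gripper opens to 85 mm and grips with 20 to 120 N. Pads are 22 mm wide; open, the fingers measure 114 mm over their backs; the gripper's body (76 mm by 85 mm) begins 54 mm behind the grasp point. The pads swing forward as they close: fully open they stand 13 mm farther back than shut.
Start: joints at [-64.916, 4.979, 10.078, 95.1, 0, 90], TCP at [0.233, -0.498, 0.231] pointing down, gripper open.
Joint ranges: [-179.16, 179.16], [-48.56, 103.87], [-65.8, 70.77], [-126.05, 130.52], [-82.76, 87.17], [-180, 180]. Speed limits (degrees/s): [127.2, 127.2, 147.25, 180, 180, 180].

## Interface

Orientations are given as [roll, pitch, yaw] about the fixed x, y, z axes, in that order (R = Rz(yaw) Ry(pitch) Rx(roll)).
In Python, from workcell import bot gives the robot as it stands.
- The arm moves only by the tool arm_command, never from a script. Its argument "series" is a list of rows, each a list of 4 numbers: the shift along the tool's x, y, z in m, then the turn about the tool's z in rad. A call has exactly 5 rows; each row is the pose to reach, as a shift and turn from the pose commanded when the call began, along the tool's axes at that moment; what a row does not reach only later rows make up. A row lasts 1/10 s, in which the tool goes at most 50 mm and 8.59 degrees, less where a joint would pass 70% of its speed; a pose out of reach is approached as far as the arm can. A call with a gripper value outside its range is refused whole. "hand" is the finger opening in m, from 0 to 0.0854, set as the call begins (left out, the last holds). The fingers move at their own pace and stop on an object; "grip_force" is the grip in N (left out, the last holds). Time passes only in rows, so rows that repeat a pose let the fingers close, or fill a call up. It gives the time, the measured TCP pose, the force, the opening and the grip force at its end, in the units of the state.
- bot.get_obs(): the state, without advancing time (a new reading comes with each control period).
- bot.camera(name): name is "scene" or "top" or "wrist"; returns a dict with "color" (480x640x3 uint8, blue, green, red), "camera_matrix" (3x3 intrinsics, pixels), "xyz" and "orientation" of the camera in the world; the wrist camera has in their place "T_tool_cam" (4x4, takes a point from camera to tool coordinates, whose origin is the TCP and whose axes are the flange's). Camera axes: x right, y up, looking along -z (the intrinsics and any distortion apply to the point x, -y, -z); pixel columns grow to the right and rows downward; lengths in m; the calibration is good to about 2 mm. The wrist camera is an equidistant fisheye: a pixel r from the principal point sees the ray r / f radians off the axis. A picture is of the moment at which its call begins: read the wrist's pose just before it. There is no depth.
- bot.job_done(): hands the job in; it is judged then, once.
Trained networks look in the newest picture that a camera, given by its name, has taken for a name from the list of things; names that differ only in an ending like _2 or _b are one class to them, and where a whole thing is asked for, a point or a joint stands for the part that bears it (a point fixed in the world has none). Each returns a list of dicts, best first, with "confidence" (0 to 1); they miss things now and then, are a little off and sometimes report something else, mostly with a low value. They report only what shows in the picture. A call takes as long as a camera call. They do not tell look-alikes from the thing itself.
- bot.find_in(camera, target): "location" ([column, row] in pixels, amid what is visible of it).
- bot.mark_of(camera, target): "location" ([column, row] in pixels: a listed point, or the origin of a listed thing).
The state is a dict: "time": time; "q": joint angles; "qd": joint speeds; "joint_efforts": joint torques, N m; "ee_pos": TCP position; "tcp_rot": TCP orientation; "wrist_force": force on the tool from outside, world axes, zero at the start; "torque": the same for the moment, N m; "opening": finger opening in m; "grasp_force": force on a finger pad.
Only numpy, scipy, OpenCV 4.12 (cv2) and the standard library are available. Lean on these libraries where they do the work, as an engineer would, in place of code of your own. Each camera call takes 0.05 s, during which the arm holds its last target. There are 200 camera calls.

## Task

Load the large shaft bracket (the tall one with the square upright) for angled drilling: set it gently on the sloping plate of the drilling fixture, foot flat on the slope, with a long edge of the foot resting against the ledge at the low end, about midway along it, and let go. Leave the small bracket and the round-bossed flange where they are.

Things in the scene. Friction and masses are not known exactly. Their poses are not given: they have to be found in the camera images.
- bracket: The part to load: dark steel T-shaped shaft bracket. Foot 60 (x) x 96 (y) x 14 mm thick; on its middle a square upright 44 (x) x 40 (y) mm, total height 62 mm, flat sides, bore showing on its x faces. Same either way round (half turn about z). About 0.55 kg. Origin: centre of the underside; z up through the upright; the foot's long edges run along y.
- rest: Bright steel plate of the fixed fixture, sloping 25 degrees, low end broadly towards the robot. Origin: on the slope in the corner at the ledge's foot, midway along it, 45 mm above the table. x up the slope (clear to 118 mm), y level along the ledge (+-75 mm; sides open), z square out of the slope. Ledge 12 mm high, 12 thick, behind x = 0. Oiled, friction 0.2: parts slide down to the ledge.
- small_bracket: Not to be moved: a smaller bracket of the same T shape and dark steel, foot 40 (x) x 70 (y) x 10 mm, upright 28 x 26 mm, total height 40 mm. Origin: centre of the underside, z up.
- round_hub: Not to be moved: dark steel flange with a foot like the large bracket's, 60 (x) x 96 (y) x 14 mm, but a round boss of 42 mm diameter, total height 50 mm. Origin: centre of the underside, z up.
There are look-alikes about, which are no part of the job. Leave any brown or pink look-alike of the bracket alone.

How it is judged (in metres and radians):
At the end, for the whole second after the job is handed in: The large bracket rests released and still on the slope: foot flat on it (8 mm, 10 degrees), a long edge along the ledge (10 degrees) and at most 10 mm from it, bracket within 20 mm of the ledge's middle. The small bracket and the round-bossed flange are within 30 mm of their starts (x of bracket in the frame of rest between 0.024 and 0.04 m and y of bracket in the frame of rest between -0.02 and 0.02 m and z of bracket in the frame of rest between -0.008 and 0.008 m and angle between the z axis of bracket and the z axis of rest, either way round below 0.175 rad and angle between the y axis of bracket and the y axis of rest, either way round below 0.175 rad and linear speed of bracket below 0.02 m/s and distance of each of small_bracket, round_hub from where it was at the start of the episode below 0.03 m); the robot touches nothing.
It fails at once if the small bracket or the round-bossed flange is moved by more than 30 mm (distance of any of small_bracket, round_hub from where it was at the start of the episode above 0.03 m).
It fails at once if the bracket is dropped or flung onto the sloping plate (faster than 0.6 m/s within 70 mm of the ledge's middle) (linear speed of bracket above 0.6 m/s and distance between bracket and rest below 0.07 m).
It also fails if it takes over 35 s, if anything falls off the work surface, if the arm or the gripper's body presses on something with over 40 N, if the wrist force passes 120 N, or if a joint passes its speed limit or range.

## Working session

There is one attempt and no reset: what is moved stays moved. The work goes in short steps, Python scripts to look and compute and a tool call to move; the robot and the scene stay as the last step left them, time stands still between calls to the robot, and variables do not carry over. Pictures are saved under pics/ and viewed, at most 10 in all, crops included, and the job is handed in when it is done.

Besides the shell and the picture viewer there is one more tool, called after "Call:" as name([rows], argument=value, ...), one row to a line, values as JSON. arm_command: Moves the arm, as the interface text tells. Its arguments: {"type":"object","properties":{"series":{"type":"array"},"hand":{"type":"number"},"grip_force":{"type":"number"}},"required":["series"]}

```bash
mkdir -p pics; python3 - <<'E'
from workcell import bot
import cv2
o=bot.get_obs();print(o['time'],o['ee_pos'],o['tcp_rot'])
for c in ['scene','top']:
    d=bot.camera(c);cv2.imwrite(f'pics/{c}0.png',d['color'])
    print(c,d['camera_matrix'],d['xyz'],d['orientation'],[k for k in d])
    for t in ['bracket','rest','small_bracket','round_hub']:
        print(t,bot.find_in(c,t),bot.mark_of(c,t))
print(bot.get_obs()['time'])
E
```

```text
0.0 [ 0.2330621  -0.49793257  0.23055915] [-1.79923301e+02 -9.38813920e-04  2.50815565e+01]
scene [[505.70047155   0.         317.55363651]
 [  0.         505.70047155 235.78729218]
 [  0.           0.           1.        ]] [ 1.20944841 -0.36098468  0.87569552] [43.70788392 -0.85087595 71.54317467] ['color', 'camera_matrix', 'xyz', 'orientation']
bracket [{'location': [145.8, 275.8], 'confidence': 0.96}, {'location': [185.1, 333.5], 'confidence': 0.89}, {'location': [281.0, 213.3], 'confidence': 0.86}, {'location': [212.2, 271.0], 'confidence': 0.82}] [{'location': [219.4, 276.4], 'confidence': 0.82}, {'location': [146.7, 283.6], 'confidence': 0.75}, {'location': [281.6, 219.0], 'confidence': 0.67}, {'location': [187.7, 337.9], 'confidence': 0.6}]
rest [{'location': [470.1, 240.2], 'confidence': 0.98}, {'location': [299.3, 248.1], 'confidence': 0.25}] []
small_bracket [{'location': [300.0, 253.3], 'confidence': 0.78}] [{'location': [305.2, 255.3], 'confidence': 0.61}]
round_hub [{'location': [290.4, 324.4], 'confidence': 0.66}, {'location': [301.9, 249.5], 'confidence': 0.32}] [{'lo
[... 353 characters left out ...]
e': 0.97}, {'location': [496.7, 282.6], 'confidence': 0.95}, {'location': [333.4, 327.2], 'confidence': 0.79}, {'location': [464.7, 198.0], 'confidence': 0.57}] [{'location': [420.0, 266.2], 'confidence': 0.79}, {'location': [334.1, 326.9], 'confidence': 0.79}, {'location': [492.0, 286.1], 'confidence': 0.58}, {'location': [459.4, 199.3], 'confidence': 0.58}]
rest [{'location': [143.3, 187.1], 'confidence': 0.98}] [{'location': [154.6, 215.9], 'confidence': 0.96}]
small_bracket [{'location': [324.7, 258.8], 'confidence': 0.55}] [{'location': [324.7, 261.3], 'confidence': 0.94}]
round_hub [{'location': [361.3, 174.5], 'confidence': 0.89}] [{'location': [362.2, 177.4], 'confidence': 0.65}]
0.9
```

View pics/scene0.png

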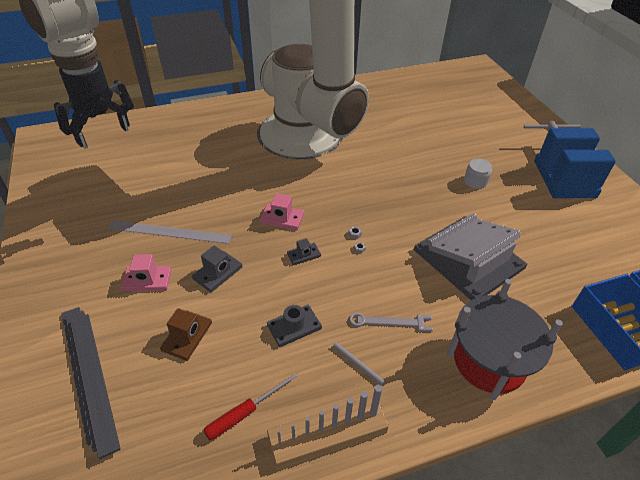

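View pics/top0.png

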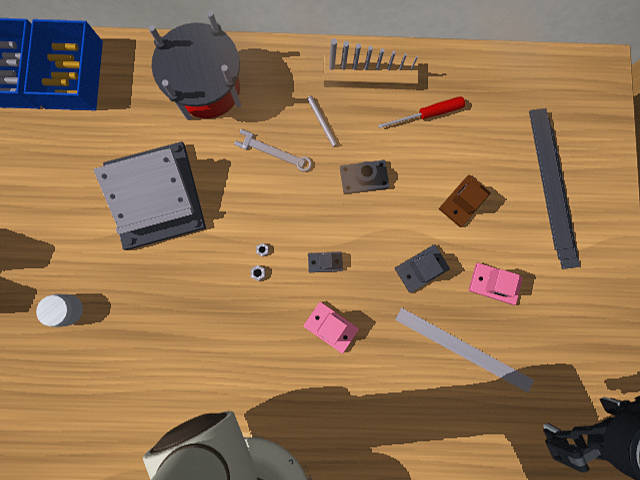

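```bash
python3 - <<'E'
import cv2,numpy as np
t=cv2.imread('pics/top0.png');s=cv2.imread('pics/scene0.png')
r=lambda im,x,y,w,h,k:cv2.resize(im[y:y+h,x:x+w],None,fx=k,fy=k,interpolation=cv2.INTER_CUBIC)
a=r(t,80,130,133,133,3);b=r(s,405,205,133,100,3);c=r(t,385,235,80,66,5);d=r(s,185,240,80,60,5)
out=np.zeros((800-200+130,800,3),np.uint8)
out[:399,:399]=a;out[:300,400:799]=b;out[400:730,:400]=c;out[400:700,400:]=d
cv2.imwrite('pics/crop1.png',out[:600+0] if 0 else cv2.resize(out,None,fx=.82,fy=.82))
cv2.imwrite('pics/c1.png',np.hstack([r(t,80,130,133,133,4)[:532],np.zeros((532,1,3),np.uint8)]))
E
```

```text
(no output)
```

View pics/crop1.png

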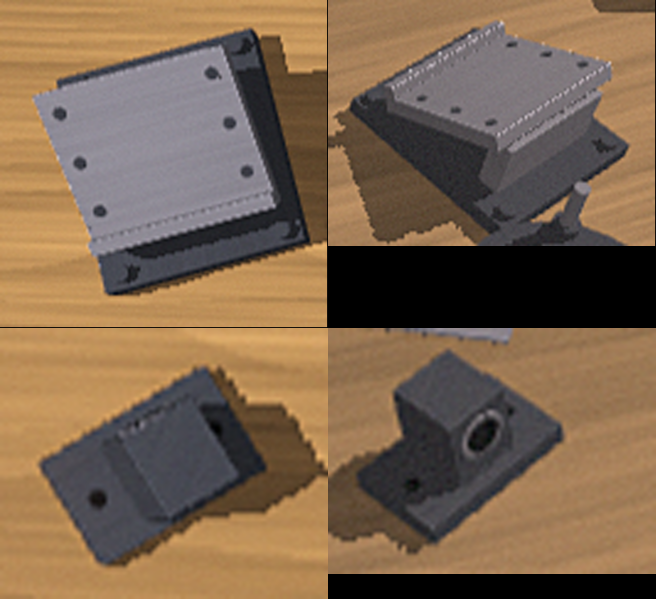

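```bash
cat > h.py <<'E'
import numpy as np,cv2
from scipy.spatial.transform import Rotation as R
from scipy.optimize import least_squares
C={'scene':(505.70047155,317.55363651,235.78729218,[1.20944841,-0.36098468,0.87569552],[43.70788392,-0.85087595,71.54317467]),
'top':(435.33892277,317.6137616,246.91820969,[0.38985399,-0.11220649,0.8956791],[7.04922337,-0.56642852,-88.3404898])}
def proj(c,P):
    f,u,v,t,o=C[c];p=(np.atleast_2d(P)-t)@R.from_euler('xyz',o,degrees=True).as_matrix()
    return np.c_[u-f*p[:,0]/p[:,2],v+f*p[:,1]/p[:,2]]
def fit(model,obs,x0):
    r=lambda x:np.concatenate([(proj(c,model(x,np.array(P)/1e3))-px).ravel() for c,P,px in obs])
    s=least_squares(r,x0,loss='soft_l1');return s.x,r(s.x)
def brk(x,P): return P@R.from_euler('z',x[2]).as_matrix().T+[x[0],x[1],0]
def rest(x,P): return P@(R.from_euler('z',x[2])*R.from_euler('y',-25,degrees=True)).as_matrix().T+[x[0],x[1],.045]
E
python3 - <<'E'
from h import *
# bracket: long axis y. initial; image right=-y world, up=+x
fo=lambda a:[[a*30,0,0]]
A,B,Cc,D=[30,48,14],[30,-48,14],[-30,-48,14],[-30,48,14]
# top view: left,top,right,bottom = (+x far side): left-top is far long edge
obs=[('top',[A,B,Cc,D],np.array([[394.8,268.4],[436.2,244.8],[449.6,268.4],[410.6,292.1]])),
('top',[[22,20,62],[22,-20,62],[-22,-20,62],[-22,20,62]],np.array([[417.9,259.4],[432.6,252.1],[442.8,269.6],[427,281.3]])),
# scene: camera from +x side; left=-y
('scene',[[30,-48,14],[30,48,14]],np.array([[211.1,289.3],[242.3,264.9]])),
('scene',[[-30,-48,14]],np.array([[192.3,275.9]])),
('scene',[[-22,-20,62],[-22,20,62],[22,20,62],[22,-20,62]],np.array([[201.3,256.3],[214.3,245.4],[228.9,254.4],[216.5,263.7]]))]
for y0 in (0.5,-.5):
    x,r=fit(brk,obs,[.37,-.33,y0]);print(x,np.degrees(x[2]),r.reshape(-1,2).round(1).tolist())
    if y0==.5: xb=x
k=2.46
tp=lambda u,v:[80+u/k,130+v/k]
sp=lambda u,v:[405+(u-328)/k,205+v/k]
def go(E):
    obs=[('top',[[-12,75,12],[-12,-75,12]],np.array([tp(92,250),tp(275,207)])),('top',[[E,-75,0],[E,75,0]],np.array([tp(222,45),tp(35,95)])),
    ('scene',[[-6,-75,12],[-6,75,12]],np.array([sp(388,90),sp(503,22)])),('scene',[[E,-75,0],[E,75,0]],np.array([sp(497,137),sp(610,65)]))]
    return fit(rest,obs,[.43,.23,.2])
for E in (115,118,120,125):
    x,r=go(E);print(E,x,np.degrees(x[2]),r.reshape(-1,2).round(1).tolist())
xr,_=go(120)
print(proj('top',rest(xr,np.zeros((1,3)))),proj('top',brk(xb,np.zeros((1,3)))),proj('scene',brk(xb,np.zeros((1,3)))))
im=cv2.imread('pics/top0.png');im2=cv2.imread('pics/scene0.png')
K=5
outs=[]
for c,img,boxes in (('top',im,[(385,235),(100,135)]),('scene',im2,[(185,235),(410,205)])):
    for (m,x,loops),(u,v),k in zip([(brk,xb,[[[30,48,14],[30,-48,14],[-30,-48,14],[-30,48,14]],[[22,20,62],[22,-20,62],[-22,-20,62],[-22,20,62]]]),(rest,xr,[[[0,75,0],[120,75,0],[120,-75,0],[0,-75,0]],[[0,75,12],[-12,75,12],[-12,-75,12],[0,-75,12]]])],boxes,(5,3.2)):
        W=80 if k==5 else 125;H=int(300/k)
        t=cv2.resize(img[v:v+H,u:u+W],(400,300),interpolation=cv2.INTER_CUBIC)
        for L in loops:
            p=(proj(c,m(x,np.array(L)/1e3))-[u,v]+.5)*[400/W,300/H]
            cv2.polylines(t,[p.astype(int)],True,(0,255,255),1)
        outs.append(t)
cv2.imwrite('pics/ov.png',np.vstack([np.hstack(outs[:2]),np.hstack(outs[2:])]))
E
```

```text
[ 0.46281809 -0.33181449  0.56755626] 32.51857815093468 [[-0.3, -1.2], [-2.0, -1.6], [0.5, -0.1], [-0.3, 0.6], [-4.3, 2.0], [-1.5, -1.3], [0.6, 0.8], [-1.1, -0.2], [-0.7, 0.5], [0.1, -1.4], [-0.8, -0.1], [-1.0, -0.7], [-0.1, -0.4], [-0.6, 0.3], [-2.0, 2.0]]
[ 0.46281809 -0.33181449  0.56755582] 32.5185529680035 [[-0.3, -1.2], [-2.0, -1.6], [0.5, -0.1], [-0.3, 0.6], [-4.3, 2.0], [-1.5, -1.3], [0.6, 0.8], [-1.1, -0.2], [-0.7, 0.5], [0.1, -1.4], [-0.8, -0.1], [-1.0, -0.7], [-0.1, -0.4], [-0.6, 0.3], [-2.0, 2.0]]
115 [0.54768206 0.20829226 0.29876683] 17.118078423787146 [[-0.4, 1.2], [0.1, -1.2], [0.7, 0.3], [-1.0, 0.1], [0.4, -0.4], [-0.4, 0.8], [-1.1, 0.7], [0.4, 0.1]]
118 [0.54590735 0.20785158 0.29741632] 17.040699785142518 [[-0.3, 2.1], [0.2, -0.3], [0.4, -0.4], [-1.4, -0.6], [-0.1, -0.9], [-0.9, 0.4], [-0.6, 0.5], [0.9, -0.0]]
120 [0.54502365 0.20753227 0.29610472] 16.96555054267993 [[-0.2, 2.5], [0.4, 0.2], [0.2, -0.9], [-1.6, -1.3], [-0.5, -1.2], [-1.2, 0.2], [-0.3, 0.5], [1.4, -0.0]]
125 [0.54315804 0.20690525 0.28710227] 16.449748153018625 [[-0.1, 3.1], [0.6, 1.5], [0.2, -2.4], [-2.0, -3.3], [-1.3, -1.9], [-1.6, -0.2], [0.3, 0.6], [2.5, 0.4]]
[[154.09751541 217.03990041]] [[420.6200213  268.27465958]] [[218.03173364 273.60931247]]
```

View pics/ov.png

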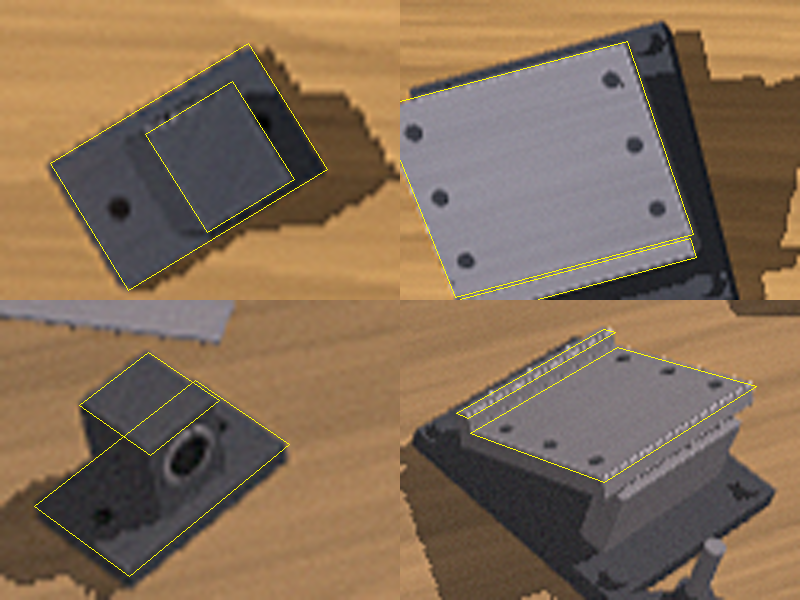

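Call:
arm_command([
  [0.03,-0.006,0.0,-0.03],
  [0.075,-0.014,0.01,-0.06],
  [0.12,-0.023,0.02,-0.09],
  [0.165,-0.031,0.03,-0.12],
  [0.21,-0.04,0.04,-0.13],
], hand=0.085, grip_force=20)

```text
time: 1.4
ee_pos: [0.4077, -0.3717, 0.191]
tcp_rot: [180.0, -0.0, 32.6]
wrist_force: [0.0, -1.4, 0.7]
opening: 0.0846
grasp_force: 0.0
```

Call:
arm_command([
  [0.03,-0.002,0.03,0],
  [0.055,-0.004,0.06,0],
  [0.065,-0.004,0.08,0],
  [0.065,-0.004,0.085,0],
  [0.065,-0.004,0.09,0],
])

```text
time: 1.9
ee_pos: [0.4589, -0.3346, 0.1014]
tcp_rot: [-180.0, 0.0, 32.6]
wrist_force: [-0.6, -0.9, 0.0]
opening: 0.0849
grasp_force: 0.0
```

```bash
python3 - <<'E'
from workcell import bot
import cv2,numpy as np
from scipy.spatial.transform import Rotation as R
o=bot.get_obs();d=bot.camera('wrist');print(o['ee_pos'],o['tcp_rot'],d['camera_matrix'],d['T_tool_cam'])
f=d['camera_matrix'][0,0];u0,v0=d['camera_matrix'][:2,2]
T=np.array(d['T_tool_cam']);Rt=R.from_euler('xyz',o['tcp_rot'],degrees=True).as_matrix()
im=d['color'].copy();Rb=R.from_euler('z',32.5,degrees=True).as_matrix()
for L in ([[30,48,14],[30,-48,14],[-30,-48,14],[-30,48,14]],[[22,20,62],[22,-20,62],[-22,-20,62],[-22,20,62]]):
    P=np.array(L)/1e3@Rb.T+[.4628,-.3318,0]
    pt=(P-o['ee_pos'])@Rt; pc=(pt-T[:3,3])@T[:3,:3]
    q=pc*[1,-1,-1];th=np.arctan2(np.hypot(q[:,0],q[:,1]),q[:,2]);a=np.arctan2(q[:,1],q[:,0])
    cv2.polylines(im,[np.c_[u0+f*th*np.cos(a),v0+f*th*np.sin(a)].astype(int)],True,(0,255,255),1)
cv2.imwrite('pics/w1.png',im)
E
```

```text
[ 0.45887847 -0.33464928  0.10142755] [-1.79996010e+02  1.29178977e-02  3.25519006e+01] [[371.64829954   0.         311.00346536]
 [  0.         371.64829954 242.18863111]
 [  0.           0.           1.        ]] [[-1.60684103e-04  9.57379912e-01  2.88831573e-01  7.42228048e-02]
 [ 9.99999949e-01  7.38972819e-05  3.11379815e-04 -1.22347326e-04]
 [ 2.76764912e-04  2.88831608e-01 -9.57379875e-01 -1.44055879e-01]
 [ 0.00000000e+00  0.00000000e+00  0.00000000e+00  1.00000000e+00]]
```

View pics/w1.png

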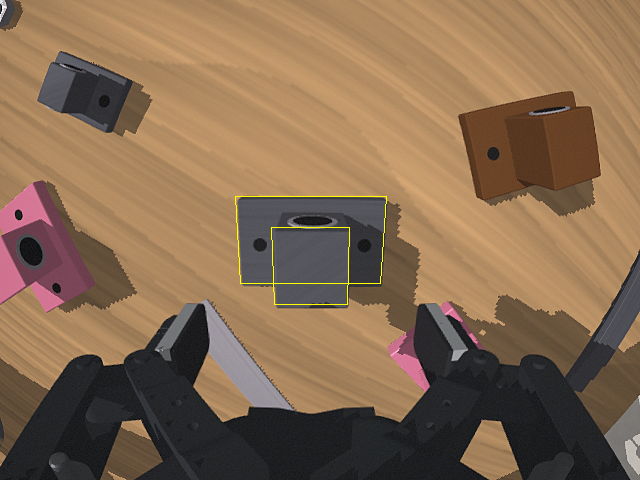

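The overlay fits the dark bracket (foot about (236–386, 197–284), top (272–350, 227–305)) and the fingers straddle it evenly. I'll descend and grip.

Call:
arm_command([
  [0,0,0.03,0],
  [0,0,0.06,0],
  [0,0,0.076,0],
  [0,0,0.081,0],
  [0,0,0.081,0],
])

```text
time: 2.45
ee_pos: [0.4588, -0.3352, 0.021]
tcp_rot: [180.0, -0.0, 32.5]
wrist_force: [-0.9, -0.5, 0.5]
opening: 0.0851
grasp_force: 0.0
```

Call:
arm_command([
  [0,0,0,0],
  [0,0,0,0],
  [0,0,0,0],
  [0,0,0,0],
  [0,0,0,0],
], hand=0.03, grip_force=25)

```text
time: 2.95
ee_pos: [0.4595, -0.3349, 0.0213]
tcp_rot: [179.9, -0.0, 32.5]
wrist_force: [-1.1, -1.0, 5.2]
opening: 0.0397
grasp_force: 27.7
```

Call:
arm_command([
  [0,0,-0.01,0],
  [0,0,-0.03,0],
  [0,0,-0.065,0],
  [0,0,-0.105,0],
  [0,0,-0.13,0],
])

```text
time: 3.45
ee_pos: [0.4591, -0.3345, 0.153]
tcp_rot: [179.9, -0.0, 32.5]
wrist_force: [1.7, -0.3, -6.0]
opening: 0.0397
grasp_force: 27.4
```

Call:
arm_command([
  [0.015,-0.015,-0.01,0],
  [0.04,-0.04,-0.015,0],
  [0.07,-0.07,-0.02,0],
  [0.1,-0.101,-0.02,0],
  [0.13,-0.132,-0.02,0],
])

```text
time: 3.95
ee_pos: [0.4973, -0.1516, 0.1702]
tcp_rot: [-180.0, 0.0, 32.5]
wrist_force: [0.9, -0.3, -6.1]
opening: 0.0398
grasp_force: 27.4
```

Call:
arm_command([
  [0.03,-0.03,0,0],
  [0.06,-0.06,0,0],
  [0.09,-0.091,0,0],
  [0.115,-0.117,0,0],
  [0.14,-0.142,0,0],
])

```text
time: 4.45
ee_pos: [0.5388, 0.0435, 0.17]
tcp_rot: [-180.0, 0.1, 32.6]
wrist_force: [0.6, -1.1, -6.5]
opening: 0.04
grasp_force: 27.5
```

Call:
arm_command([
  [0.03,-0.03,0,0.06],
  [0.06,-0.06,0,0.13],
  [0.09,-0.09,0,0.2],
  [0.112,-0.114,0,0.25],
  [0.126,-0.128,0,0.27],
])

```text
time: 4.95
ee_pos: [0.5814, 0.2043, 0.1694]
tcp_rot: [-179.2, 0.1, 19.1]
wrist_force: [-0.6, -0.3, -6.8]
opening: 0.0398
grasp_force: 27.7
```

```bash
python3 - <<'E'
from workcell import bot
import cv2,numpy as np
bot.get_obs()
a=bot.camera('wrist')['color'];b=bot.camera('scene')['color'][100:340,380:640]
o=bot.get_obs();print(o['time'],o['ee_pos'],o['tcp_rot'],o['wrist_force'],o['grasp_force'])
cv2.imwrite('pics/w2.png',np.hstack([cv2.resize(a,(400,300)),cv2.resize(b,(325,300))]))
E
```

```text
5.05 [0.58217323 0.20232507 0.16911365] [-1.79252522e+02  1.31661143e-01  1.88718382e+01] [-1.32302332  0.04557194 -7.27103184] 27.763862013816833
```

View pics/w2.png

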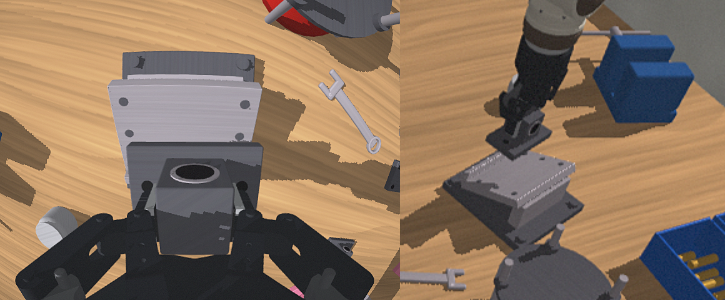

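Bracket is held level over the fixture (wrist view: foot edge near (195,145), plate behind it). Next I'll let it settle and check where it stands.

Call:
arm_command([
  [0,0,0,0],
  [0,0,0,0],
  [0,0,0,0],
  [0,0,0,0],
  [0,0,0,0],
])

```text
time: 5.55
ee_pos: [0.5822, 0.2007, 0.1705]
tcp_rot: [-179.3, -0.0, 18.7]
wrist_force: [0.6, -0.8, -6.8]
opening: 0.0398
grasp_force: 27.8
```

Call:
arm_command([
  [0,-0.005,0.01,0.01],
  [0,-0.012,0.03,0.02],
  [0,-0.0175,0.045,0.029],
  [0,-0.0175,0.055,0.029],
  [0,-0.0175,0.062,0.029],
])

```text
time: 6.05
ee_pos: [0.581, 0.2032, 0.1071]
tcp_rot: [-178.6, 0.1, 18.7]
wrist_force: [-0.1, 0.6, -5.7]
opening: 0.0392
grasp_force: 27.6
```

Call:
arm_command([
  [0,0,0,0],
  [0,0,0,0],
  [0,0,0,0],
  [0,0,0,0],
  [0,0,0,0],
])

```text
time: 6.55
ee_pos: [0.5816, 0.2034, 0.109]
tcp_rot: [-178.6, 0.0, 18.7]
wrist_force: [-0.2, -0.2, -6.2]
opening: 0.0398
grasp_force: 27.7
```

```bash
python3 -c "
from workcell import bot
print(bot.get_obs()['q'])"
```

```text
[ 18.62395576  13.34537545   5.99540669  82.65305853   1.41696961
 179.94162221]
```

Joint 6 is at its limit (180°), so I'll lift and use the symmetric half-turn orientation instead.

Call:
arm_command([
  [0,0,-0.02,-0.14],
  [0,0,-0.035,-0.29],
  [0,0,-0.04,-0.44],
  [0,0,-0.04,-0.59],
  [0,0,-0.04,-0.74],
])

```text
time: 7.05
ee_pos: [0.5819, 0.2025, 0.1491]
tcp_rot: [-179.0, -1.0, 61.4]
wrist_force: [-0.2, 0.0, -6.1]
opening: 0.0395
grasp_force: 27.9
```

Call:
arm_command([
  [0,0,0,-0.14],
  [0,0,0,-0.29],
  [0,0,0,-0.44],
  [0,0,0,-0.59],
  [0,0,0,-0.74],
])

```text
time: 7.55
ee_pos: [0.5818, 0.2025, 0.1487]
tcp_rot: [-179.9, -1.4, 103.8]
wrist_force: [-0.5, 0.0, -6.1]
opening: 0.0396
grasp_force: 27.9
```

Call:
arm_command([
  [0,0,0,-0.14],
  [0,0,0,-0.29],
  [0,0,0,-0.44],
  [0,0,0,-0.59],
  [0,0,0,-0.74],
])

```text
time: 8.05
ee_pos: [0.5818, 0.2025, 0.1487]
tcp_rot: [179.2, -1.1, 146.2]
wrist_force: [-0.4, -0.4, -5.6]
opening: 0.0398
grasp_force: 27.9
```

Call:
arm_command([
  [0,0,0,-0.14],
  [0,0,0,-0.29],
  [0,0,0,-0.44],
  [0,0,0,-0.59],
  [0,0,0,-0.72],
])

```text
time: 8.55
ee_pos: [0.5818, 0.2025, 0.1487]
tcp_rot: [178.6, -0.3, -172.5]
wrist_force: [-0.6, 0.0, -5.1]
opening: 0.0397
grasp_force: 27.9
```

Call:
arm_command([
  [0,0,0,-0.06],
  [0,0,0,-0.12],
  [0,0,0,-0.173],
  [0,0,0,-0.173],
  [0,0,0,-0.173],
])

```text
time: 9.05
ee_pos: [0.5818, 0.2025, 0.1486]
tcp_rot: [178.6, -0.1, -163.0]
wrist_force: [1.0, -0.8, -6.4]
opening: 0.0399
grasp_force: 27.9
```

```bash
python3 -c "
from workcell import bot
o=bot.get_obs();print(o['q'],o['ee_pos'],o['tcp_rot'],o['torque'])"
```

```text
[18.53286981 13.24337143 10.24515966 87.03431288  1.42028693  1.57963813] [0.58178536 0.20248428 0.14863025] [ 1.78581149e+02 -7.16604761e-02 -1.63046284e+02] [-0.03180323 -0.04951288 -0.05342617]
```

Call:
arm_command([
  [-0.003,0.005,0.01,0],
  [-0.007,0.011,0.022,0],
  [-0.0105,0.016,0.033,0],
  [-0.0105,0.016,0.04,0],
  [-0.0105,0.016,0.042,0],
], grip_force=20)

```text
time: 9.55
ee_pos: [0.586, 0.2219, 0.105]
tcp_rot: [178.6, -0.2, -162.9]
wrist_force: [0.9, -0.5, -5.6]
opening: 0.0398
grasp_force: 27.7
```

Call:
arm_command([
  [0,0,0.001,0],
  [0,0,0.003,0],
  [0,0,0.005,0],
  [0,0,0.006,0],
  [0,0,0.007,0],
])

```text
time: 10.05
ee_pos: [0.5869, 0.2219, 0.1008]
tcp_rot: [178.6, -0.0, -163.0]
wrist_force: [-4.0, -1.3, 3.6]
opening: 0.0396
grasp_force: 29.0
```

Call:
arm_command([
  [0.003,0,0.0015,0],
  [0.006,0,0.004,0],
  [0.009,0,0.0065,0],
  [0.012,0,0.0085,0],
  [0.0145,0,0.0105,0],
])

```text
time: 10.55
ee_pos: [0.5735, 0.2181, 0.0918]
tcp_rot: [178.6, 0.2, -163.0]
wrist_force: [-1.9, 0.1, 8.3]
opening: 0.0397
grasp_force: 29.6
```

```bash
python3 - <<'E'
from workcell import bot
import cv2,numpy as np
a=bot.camera('wrist')['color'];b=bot.camera('scene')['color'][160:310,405:565]
o=bot.get_obs();print(o['time'],o['ee_pos'],o['tcp_rot'],o['wrist_force'],o['torque'],o['grasp_force'])
cv2.imwrite('pics/w3.png',np.hstack([cv2.resize(a,(400,300)),cv2.resize(b,(320,300),interpolation=cv2.INTER_CUBIC)]))
E
```

```text
10.65 [0.57304781 0.21794358 0.09142646] [ 1.78599761e+02  9.30934690e-02 -1.62965789e+02] [-3.36351705 -1.50464928  8.20889668] [-0.63155996  0.23837327 -0.18008675] 29.626922607421875
```

View pics/w3.png

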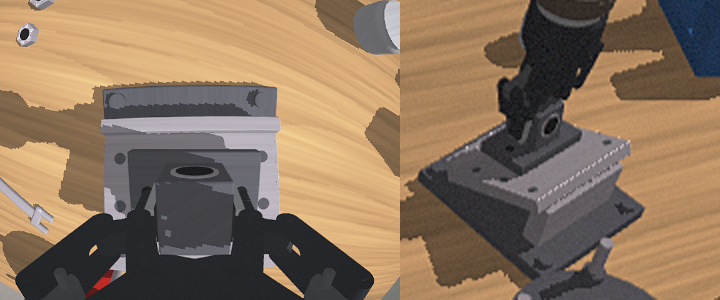

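Call:
arm_command([
  [0.003,0,0.003,0],
  [0.006,0,0.0055,0],
  [0.009,0,0.008,0],
  [0.0115,0,0.0105,0],
  [0.0135,0,0.012,0],
])

```text
time: 11.15
ee_pos: [0.5603, 0.2143, 0.0789]
tcp_rot: [178.6, 0.1, -163.0]
wrist_force: [-0.7, -0.9, 5.3]
opening: 0.0394
grasp_force: 29.3
```

Call:
arm_command([
  [0,0,0.0005,0],
  [0,0,0.001,0],
  [0,0,0.001,0],
  [0,0,0.001,0],
  [0,0,0.001,0],
])

```text
time: 11.65
ee_pos: [0.5597, 0.2142, 0.0781]
tcp_rot: [178.6, 0.0, -163.0]
wrist_force: [-5.9, -1.4, 8.4]
opening: 0.0398
grasp_force: 30.4
```

```bash
python3 - <<'E'
from workcell import bot
from h import *
a=bot.camera('wrist')['color'];u,v=430,185
b=bot.camera('scene')['color'][v:v+100,u:u+107]
o=bot.get_obs();print(o['time'],o['ee_pos'],o['tcp_rot'],o['wrist_force'],o['torque'],o['grasp_force'])
b=cv2.resize(b,(428,400),interpolation=cv2.INTER_CUBIC)
xr=[.5465,.208,np.radians(17.05)]
for L in ([[60,48,14],[60,-48,14],[0,-48,14],[0,48,14]],[[52,20,62],[52,-20,62],[8,-20,62],[8,20,62]],[[60,48,0],[60,-48,0]]):
    p=(proj('scene',rest(xr,np.array(L)/1e3))-[u,v]+.5)*4
    cv2.polylines(b,[p.astype(int)],True,(0,255,255),1)
cv2.imwrite('pics/w4.png',np.hstack([cv2.resize(a,(372,279))[:279],np.zeros((279,0,3),np.uint8)]) if 0 else np.hstack([cv2.copyMakeBorder(cv2.resize(a,(372,279)),0,121,0,0,cv2.BORDER_CONSTANT),b]))
E
```

```text
11.75 [0.5597028  0.21421774 0.07812289] [ 1.78599555e+02  1.47304525e-02 -1.62969640e+02] [-5.74554836 -2.07211434  7.50308564] [-0.71303593  0.53498476 -0.21014133] 30.447115302085876
```

View pics/w4.png

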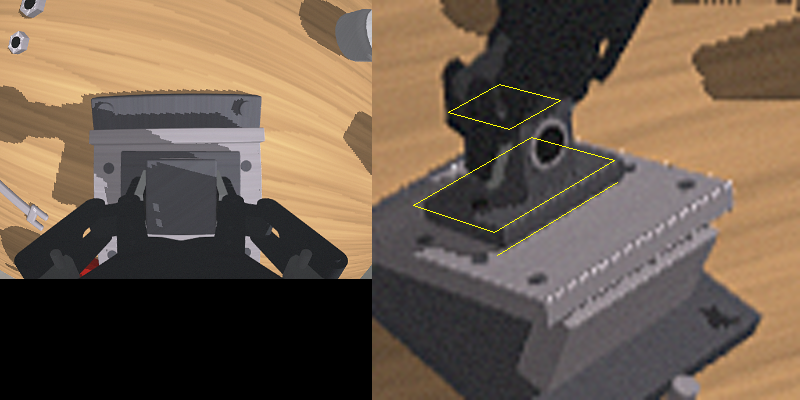

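The foot looks nearly flat just short of the ledge (foot edge at row 151, ledge at row 135, about centred). Releasing now.

Call:
arm_command([
  [0,0,0,0],
  [0,0,0,0],
  [0,0,0,0],
  [0,0,0,0],
  [0,0,0,0],
], hand=0.085)

```text
time: 12.25
ee_pos: [0.5597, 0.2143, 0.0764]
tcp_rot: [178.6, -0.1, -163.0]
wrist_force: [-0.3, -0.0, -0.7]
opening: 0.0848
grasp_force: 0.0
```

Call:
arm_command([
  [0,0,-0.01,0],
  [0,0,-0.04,0],
  [0,0,-0.08,0],
  [0,0,-0.12,0],
  [0,0,-0.15,0],
])

```text
time: 12.75
ee_pos: [0.5611, 0.2108, 0.23]
tcp_rot: [178.6, 0.1, -163.0]
wrist_force: [-0.3, -0.5, -0.2]
opening: 0.0851
grasp_force: 0.0
```

```bash
python3 - <<'E'
from workcell import bot
from h import *
xr=[.5465,.208,np.radians(17.05)]
o=bot.get_obs();print(o['time'],o['ee_pos'],o['opening'])
outs=[]
for c,u,v in (('scene',420,185),('top',95,130)):
    im=bot.camera(c)['color'][v:v+110,u:u+110]
    print(c,bot.mark_of(c,'bracket'),proj(c,rest(xr,np.array([[.03,0,0]]))))
    b=cv2.resize(im,(396,396),interpolation=cv2.INTER_CUBIC)
    for L in ([[60,48,14],[60,-48,14],[0,-48,14],[0,48,14]],[[52,20,62],[52,-20,62],[8,-20,62],[8,20,62]]):
        p=(proj(c,rest(xr,np.array(L)/1e3))-[u,v]+.5)*3.6
        cv2.polylines(b,[p.astype(int)],True,(0,255,255),1)
    outs.append(b)
cv2.imwrite('pics/w5.png',np.hstack(outs))
E
```

```text
12.75 [0.56113879 0.21079755 0.23001829] 0.08506042937917384
scene [{'location': [280.7, 221.6], 'confidence': 0.95}, {'location': [186.3, 335.8], 'confidence': 0.93}, {'location': [466.5, 234.7], 'confidence': 0.8}, {'location': [147.3, 281.1], 'confidence': 0.62}] [[465.64018484 235.75510868]]
top [{'location': [148.2, 202.9], 'confidence': 0.84}, {'location': [493.1, 284.1], 'confidence': 0.73}, {'location': [462.9, 201.2], 'confidence': 0.65}, {'location': [332.6, 325.7], 'confidence': 0.55}] [[148.48119608 201.86766829]]
```

View pics/w5.png

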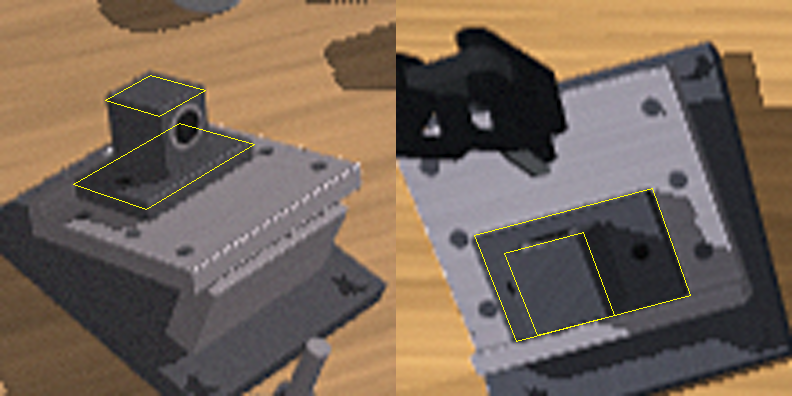

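The bracket lies within about 1 px of the ideal pose in both views: flat on the slope, against the ledge and centred. I'll hand it in.

```bash
python3 -c "
from workcell import bot
print(bot.job_done())"
```

```text
the job is handed in; nothing more can be done
None
```

The large bracket is on the slope, foot flat against the ledge, about centred and released; both cameras show it within about 1 px of the ideal pose, the small bracket and flange were never touched, and the job was handed in at about 13 s (no verdict was returned).

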